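# Pull the used blue blades from the roller-clip strip and slide them to the rinse tray

### The job

Pull the two blue levelling blades out of the sprung clip strip, one at a time, and slide each one along the bench until it lies wholly inside the open-fronted rinse tray, before you start on the next. They drip, so keep them flat on the bench all the way: no lifting. Leave the white blades clipped in the strip and do not disturb the jars.

Things in the scene. Friction and masses are not known exactly. Their poses are not given: they have to be found in the camera images.
- blue_a: flat blue levelling blade, 144 mm long, 12 mm thick, 120 g, on the bench. Origin: centre of its finger loop's window, on the underside. +x: from loop to shank; z up. Loop x -30 to 30, 56 mm wide, with a through window 44 (x) by 40 mm (y), walls 8 mm; shank x 30 to 114, 26 mm wide, a notch in each side (mid x = 58). Starts in one of the strip's four clips.
- blue_b: second blue blade, identical to blue_a, in another clip.
- blue_a_tail (a point): middle of the shank's tail end of blue_a, on the underside (114 mm along +x from its origin).
- blue_b_tail (a point): the same for blue_b.
- white_a: white blade of the same shape; must stay in its clip.
- white_b: second white blade; must stay in its clip.
- strip: aluminium clip strip fixed to the bench, 100 mm deep (x), 256 wide (y), 22 high (back bar 30). Origin: foot of the front face, mid width; +x points into the strip. Lanes open to -x at y = -96, -32, 32, 96 mm; the shanks lie in them on the bench, loop centres at x = -36 mm.
- clip (a point): a point of the strip, 22 mm inside the front face, mid width. At this depth each lane has two spring-loaded rollers in the shank's notches. Pull straight along the strip's -x: the spring pushes back with up to about 10 N over the first 8 mm, then snaps free and little is left; the shank leaves the lane after 80 mm.
- tray: white rinse tray fixed to the bench: three walls 25 mm high, 6 mm thick; no lip and no step in the floor (blades slide in on the bench). Inside x -90 to 90 mm, y -90 to 90 mm; the whole side at x = -90 mm is open. Origin: centre of the inside at bench height; x points from the open side to the back wall.
- jar_a: red cream jar with white collar, standing upright on the bench, 62 mm diameter, 57 mm high, 180 g; bystander. Origin: centre of its foot.
- jar_b: red cream jar with white collar, standing upright on the bench, 62 mm diameter, 57 mm high, 180 g; bystander. Origin: centre of its foot.
- jar_c: red cream jar with white collar, standing upright on the bench, 62 mm diameter, 57 mm high, 180 g; bystander. Origin: centre of its foot.
There are look-alikes about, which are no part of the job. What is shaped like the blue_b but red is not meant.

How it is judged:
By the outcome, as a careful person would: the job done as asked, in the order asked, and still so for the second after the job is handed in, with the robot touching nothing.
It also fails if it takes over 61 s, if anything falls off the work surface, if the arm or the gripper's body presses on something with over 40 N, if the wrist force passes 120 N, or if a joint passes its speed limit or range.

### The arm

A 6-joint arm with a two-finger parallel gripper is mounted at the origin on the work surface. World frame = base frame: x ahead of the robot, y to its left, z up, the work surface at z = 0. Lengths are in m, angles in rad, forces in N, time in s.
With the tool pointing down it reaches from about 0.3 to 0.775 m from the base axis. Payload 14.6 kg.
Tool frame: the origin (TCP) lies midway between the tips of the shut fingers; the grasp point (between the pads) lies behind it (grip_depth is the z of the grasp point in the tool frame, in m); z points along the fingers, x is the direction in which the jaws open and shut, and the axes are right-handed (so a half turn about z gives the same grasp; the last joint's range is limited). The gripper opens to 94 mm and grips with 3 to 60 N. Pads are 16 mm wide; open, the fingers measure 119 mm over their backs; the gripper's body (75 mm by 177 mm) begins 78 mm behind the grasp point.
Start: joints at [1.254, 0.3, 1.521, -0, 1.321, -0.067], TCP at [0.136, 0.533, 0.205] pointing down, gripper open.
Joint ranges: [-3.03, 3.03], [-0.79, 2.21], [0.23, 2.52], [-1.04, 4.18], [0, 3.07], [-2.55, 2.55]. Speed limits (rad/s): [2.22, 2.22, 2.57, 3.14, 3.14, 3.14].

### API

Orientations are given as a unit quaternion [w, x, y, z].
In Python, from rig import state, get_image, hand_in, grip_depth gives the robot as it stands.
- The arm moves only by the tool drive_tool, never from a script. Its argument "steps" is a list of rows, each an object of numbers: "jaw": the closure in counts, from 0 (fully open) to 255 (shut); "tx", "ty", "tz": the shift along the tool's x, y, z in m; "roll": the turn about the tool's z in degrees. In form: [{"jaw": .., "tx": .., "ty": .., "tz": .., "roll": ..}, ...]. A call has 1 to 8 rows; each row is the pose to reach, as a shift and turn from the pose commanded when the call began, along the tool's axes at that moment; what a row does not reach only later rows make up. A row lasts 1/8 s, in which the tool goes at most 62.5 mm and 10.7 degrees, less where a joint would pass 70% of its speed; a pose out of reach is approached as far as the arm can. A call with a gripper value outside its range is refused whole. The fingers move at their own pace and stop on an object; "grip_force" is the grip in N (left out, the last holds). Time passes only in rows, so rows that repeat a pose let the fingers close. It gives the time, the measured TCP pose, the force and the opening at its end, in the units of the state.
- state(): the state, without advancing time (a new reading comes with each control period).
- get_image(name): name is "scene" or "top"; returns a dict with "color" (480x640x3 uint8, red, green, blue), "depth" (480x640 float32, m along the optical axis (not along the pixel's ray), 0 where there is no reading), "vfov" (degrees; the focal length in pixels is half the picture's height over the tangent of half this angle, whatever the lens; pixels are square), "cx", "cy" (the principal point, pixels), "R" (3x3) and "t" (3): a world point X has camera coordinates R X + t. Camera axes: x right, y down, z forward; pixel columns grow to the right and rows downward; lengths in m; the calibration is good to about 2 mm. A picture is of the moment at which its call begins.
- hand_in(): hands the job in, once; it reports no verdict.
The state is a dict: "time": time; "joints": joint angles; "qd": joint speeds; "tau": joint torques, N m; "eef_pos": TCP position; "orientation": TCP orientation; "ft_force": force on the tool from outside, world axes, zero at the start; "torque": the same for the moment, N m; "gripper_width": opening from 0.0 (shut) to 1.0 (fully open).
Only numpy, scipy, OpenCV 4.12 (cv2) and the standard library are available. Lean on these libraries where they do the work, as an engineer would, in place of code of your own. Each camera call takes 0.05 s, during which the arm holds its last target.

## Working session

There is one attempt and no reset: what is moved stays moved. The work goes in short steps, Python scripts to look and compute and a tool call to move; the robot and the scene stay as the last step left them, time stands still between calls to the robot, and variables do not carry over. Pictures are saved under pics/ and viewed, and the job is handed in when it is done.

Besides the shell and the picture viewer there is one more tool, called after "Emit:" in YAML: its name, and indented under it one key for each argument. drive_tool: Moves the arm, as the interface text tells. Its arguments: {"type":"object","properties":{"steps":{"type":"array","items":{"type":"object","properties":{"jaw":{"type":"number"},"tx":{"type":"number"},"ty":{"type":"number"},"tz":{"type":"number"},"roll":{"type":"number"}}}},"grip_force":{"type":"number"}},"required":["steps"]}

```bash
mkdir -p pics; ls; python3 - <<'E'
from rig import state,get_image,grip_depth
import cv2
print(state(),grip_depth)
for n in("top","scene"):
    d=get_image(n);cv2.imwrite(f"pics/{n}0.png",d["color"][:,:,::-1]);print(n,d["vfov"],d["cx"],d["cy"],d["R"],d["t"])
E
```

```text
pics
{'time': 0.0, 'joints': array([ 1.25437846e+00,  3.00495208e-01,  1.52161298e+00,  2.96642939e-06,
        1.32072082e+00, -6.65669817e-02]), 'qd': array([-8.62065250e-05, -2.29525673e-04,  1.48160630e-03,  1.01792469e-04,
       -9.41066548e-04, -4.47929762e-04]), 'tau': array([ 1.82052067e-03, -5.31812632e+01, -3.52729011e+01,  7.09197437e-02,
        2.45045620e-02, -8.44087458e-05]), 'eef_pos': array([0.13588909, 0.53265695, 0.20485962]), 'orientation': array([ 3.44744374e-04,  7.89702385e-01,  6.13489822e-01, -5.13128177e-04]), 'ft_force': array([-0.71040962,  0.64472254,  0.06610649]), 'torque': array([ 0.00307496, -0.00512423,  0.02301709]), 'gripper_width': 0.9997651336957106} -0.0188
top 55.69067032340487 320.9809706358521 246.46535992929472 [[-0.02882124 -0.99955521  0.00766288]
 [-0.99881004  0.02849634 -0.03957858]
 [ 0.03934261 -0.00879447 -0.99918708]] [0.10407831 0.55438546 1.12834174]
scene 46.289696539666664 322.7058154716961 235.01255635101793 [[ 0.75174606  0.65929504 -0.0144189 ]
 [ 0.46852582 -0.54935724 -0.6918744 ]
 [-0.46407048  0.51335823 -0.72187389]] [-0.47354048 -0.1747642   1.40721311]
```

View pics/top0.png

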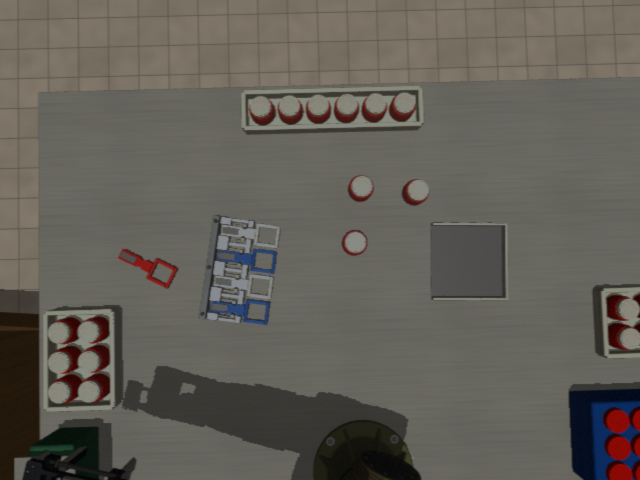

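View pics/scene0.png

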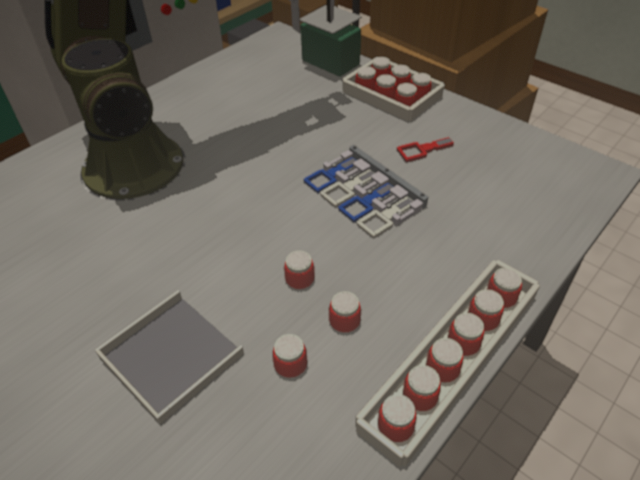

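```bash
cat >h.py <<'E'
import numpy as np,cv2
from rig import get_image,state
def f(d): return 240/np.tan(np.radians(d["vfov"]/2))
def ray(d,uv,z):
    uv=np.atleast_2d(uv).astype(float)
    c=np.c_[(uv[:,0]-d["cx"])/f(d),(uv[:,1]-d["cy"])/f(d),np.ones(len(uv))]
    w=c@d["R"]; o=-d["R"].T@d["t"]
    return o+w*((z-o[2])/w[:,2])[:,None]
def proj(d,X):
    c=np.atleast_2d(X)@d["R"].T+d["t"]
    return c[:,:2]/c[:,2:]*f(d)+[d["cx"],d["cy"]]
def crop(d,x0,y0,x1,y1,s,name):
    cv2.imwrite(name,cv2.resize(d["color"][y0:y1,x0:x1,::-1],None,fx=s,fy=s,interpolation=cv2.INTER_CUBIC))
def blues(d):
    hsv=cv2.cvtColor(d["color"],cv2.COLOR_RGB2HSV)
    m=cv2.inRange(hsv,(105,120,40),(130,255,255)); return m
E
python3 - <<'E'
from h import *
d=get_image("top"); s=get_image("scene")
crop(d,190,205,290,335,4.5,"pics/c1.png"); crop(d,330,160,520,310,4,"pics/c2.png");crop(s,295,140,435,240,5,"pics/c3.png")
m=blues(d);n,l,st,c=cv2.connectedComponentsWithStats(m)
for i in range(1,n):
    if st[i,4]>30: print(st[i],c[i],ray(d,c[i],.012))
    
E
```

```text
[218 249  59  24 430] [250.86046512 259.09069767] [[0.53053157 0.26415629 0.012     ]]
[210 300  60  24 457] [244.18599562 310.12910284] [[0.40416366 0.28361039 0.012     ]]
[ 590  400   50   80 1437] [604.24913013 432.91997216] [[ 0.07539178 -0.59943625  0.012     ]]
[617 425  23  17 159] [629.3836478  433.05660377] [[ 0.07308179 -0.6619237   0.012     ]]
[620 452  20  17 150] [630.72       459.83333333] [[ 0.00791193 -0.66160458  0.012     ]]
```

View pics/c1.png

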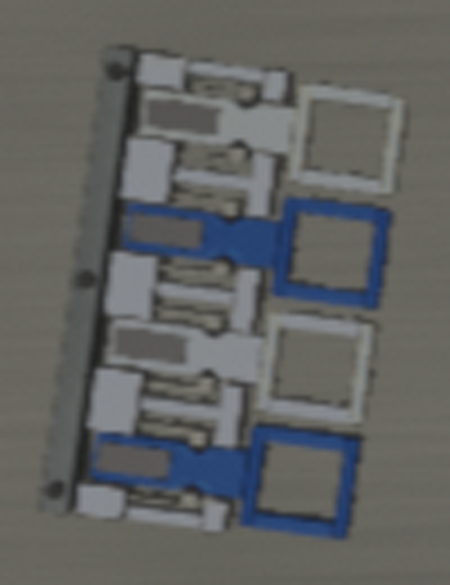

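View pics/c2.png

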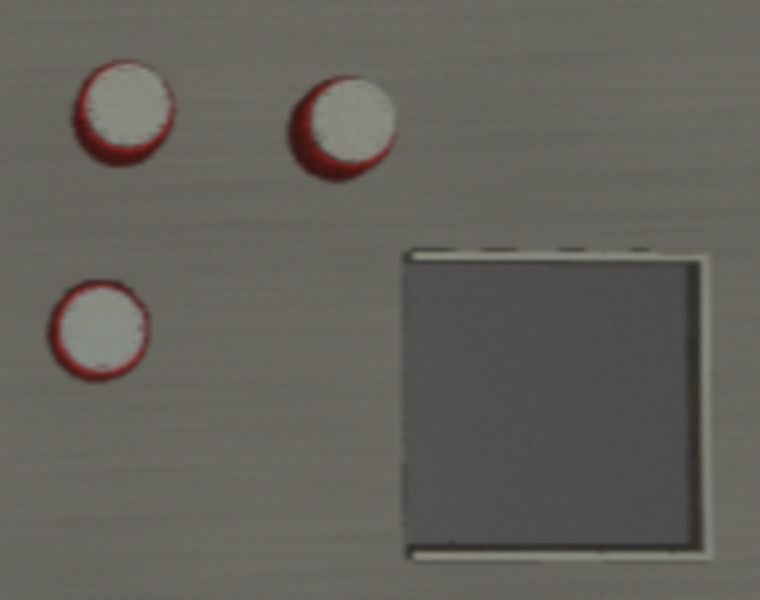

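View pics/c3.png

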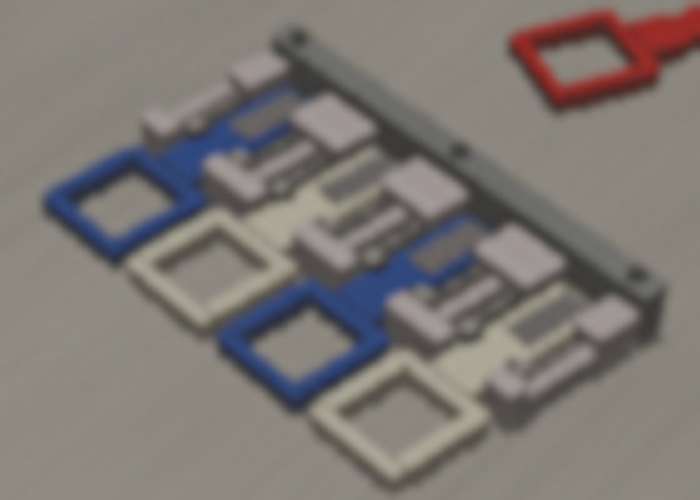

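```bash
cat >>h.py <<'E'
def blades(d):
    K=6
    big=cv2.resize(d["color"],None,fx=K,fy=K,interpolation=cv2.INTER_CUBIC)
    m=cv2.inRange(cv2.cvtColor(big,cv2.COLOR_RGB2HSV),(105,120,40),(130,255,255))
    m[:, 575*K:]=0
    cs,h=cv2.findContours(m,cv2.RETR_CCOMP,cv2.CHAIN_APPROX_NONE)
    out=[]
    for c,hh in zip(cs,h[0]):
        if cv2.contourArea(c)>(100*K*K) and hh[3]>=0:
            p=(c[:,0]+.5)/K-.5
            w=ray(d,p,.006)[:,:2]
            r=cv2.minAreaRect((w*1000).astype(np.float32))
            par=cs[hh[3]]; pw=ray(d,(par[:,0]+.5)/K-.5,.006)[:,:2]
            hull=cv2.minAreaRect((pw*1000).astype(np.float32))
            out.append((r,hull,p.mean(0)))
    return out
E
python3 - <<'E'
from h import *
for n in("top","scene"):
    d=get_image(n)
    print(n); [print(b) for b in blades(d)]
d=get_image("top")
# tray corners inside top edges, from crop: scale 4 offset (330,160)
for u,v,z in[(411,256,.025),(706,256,.025),(710,557,.025),(411,557,.025),(403,262,0),(403,547,0)]:
    print(ray(d,[(u+.5)/4-.5+330,(v+.5)/4-.5+160],z)[0].round(4))
# jars: collars
hsv=cv2.cvtColor(d["color"],cv2.COLOR_RGB2HSV)
for u,v in[(361,186),(418,189),(355,243)]: 
    print("jar",ray(d,[u,v],.057)[0].round(3))
E
```

```text
top
(((399.42291259765625, 254.7309112548828), (47.215110778808594, 41.72671890258789), 80.1572494506836), ((406.14837646484375, 296.9014892578125), (144.7545166015625, 56.072471618652344), 80.64582824707031), array([256.25170068, 311.43239796]))
(((525.9664916992188, 234.2081298828125), (47.4090576171875, 42.687828063964844), 80.45706176757812), ((532.3885498046875, 276.56329345703125), (144.93960571289062, 55.231468200683594), 81.23167419433594), array([263.19402036, 260.52268872]))
scene
(((523.0474853515625, 233.36582946777344), (47.77683639526367, 43.07920837402344), 80.87213897705078), ((527.5501098632812, 266.8507385253906), (125.84481048583984, 57.03806686401367), 80.66448974609375), array([354.77351097, 207.76149425]))
(((396.4803161621094, 253.95809936523438), (47.7594108581543, 43.97255325317383), 80.11013793945312), ((400.686279296875, 285.961181640625), (123.51237487792969, 54.995025634765625), 81.35902404785156), array([319.20277778, 179.89944444]))
[ 0.6055 -0.19    0.025 ]
[ 0.6003 -0.3738  0.025 ]
[ 0.4139 -0.3679  0.025 ]
[ 0.4193 -0.1829  0.025 ]
[ 0.6038 -0.1912  0.    ]
[ 0.4237 -0.1843  0.    ]
jar [ 0.699 -0.012  0.057]
jar [ 0.688 -0.15   0.057]
jar [0.561 0.006 0.057]
```

```bash
cat >>h.py <<'E'
def yaw(s):
    w,x,y,z=s["orientation"]; return np.degrees(np.arctan2(2*(x*y+w*z),1-2*(y*y+z*z)))
def rel(x,y,z,ps,s=None,base=None):
    s=s or state(); p=s["eef_pos"] if base is None else base[:3]; a=yaw(s) if base is None else base[3]
    c,n=np.cos(np.radians(a)),np.sin(np.radians(a)); dx,dy=x-p[0],y-p[1]
    return [round(v,4) for v in (dx*c+dy*n, dx*n-dy*c, p[2]-z)]+[round(a-ps,1)]
E
python3 - <<'E'
from h import *
s=state();print(s["eef_pos"],yaw(s)); print(rel(.5203,.2081,.12,80.7)); print(rel(.5203,.2081,.05,80.7))
E
```

```text
[0.1359556  0.53286484 0.20530819] 75.68895137916068
[np.float64(-0.2197), np.float64(0.4527), np.float64(0.0853), np.float64(-5.0)]
[np.float64(-0.2197), np.float64(0.4527), np.float64(0.1553), np.float64(-5.0)]
```

Emit:
drive_tool:
  steps:
    - {"jaw": 174,"tx": -0.22,"ty": 0.453,"tz": 0.085,"roll": -5}
    - {"jaw": 174,"tx": -0.22,"ty": 0.453,"tz": 0.085,"roll": -5}
    - {"jaw": 174,"tx": -0.22,"ty": 0.453,"tz": 0.085,"roll": -5}
    - {"jaw": 174,"tx": -0.22,"ty": 0.453,"tz": 0.085,"roll": -5}
    - {"jaw": 174,"tx": -0.22,"ty": 0.453,"tz": 0.085,"roll": -5}
    - {"jaw": 174,"tx": -0.22,"ty": 0.453,"tz": 0.085,"roll": -5}
    - {"jaw": 174,"tx": -0.22,"ty": 0.453,"tz": 0.085,"roll": -5}
    - {"jaw": 174,"tx": -0.22,"ty": 0.453,"tz": 0.085,"roll": -5}
  grip_force: 40

```text
time: 1.35
eef_pos: [0.5139, 0.213, 0.122]
orientation: [0.0, 0.762, 0.647, 0.0]
ft_force: [0.1, 0.6, -0.2]
gripper_width: 0.319
```

Emit:
drive_tool:
  steps:
    - {"jaw": 174,"tx": 0,"ty": 0,"tz": 0,"roll": 0}
    - {"jaw": 174,"tx": 0,"ty": 0,"tz": 0,"roll": 0}

```text
time: 1.6
eef_pos: [0.5121, 0.2148, 0.1221]
orientation: [-0.0, 0.762, 0.647, -0.0]
ft_force: [-0.4, 0.7, -0.0]
gripper_width: 0.316
```

```bash
python3 - <<'E'
from h import *
s=state();print(s["eef_pos"],yaw(s),s["gripper_width"]); print(rel(.5203,.2081,.04,80.7))
d=get_image("scene");crop(d,280,60,440,240,3.3,"pics/s1.png")
E
```

```text
[0.5120968  0.21478688 0.12214062] 80.6710178238835 0.3155878333644322
[np.float64(-0.0053), np.float64(0.0092), np.float64(0.0821), np.float64(-0.0)]
```

View pics/s1.png

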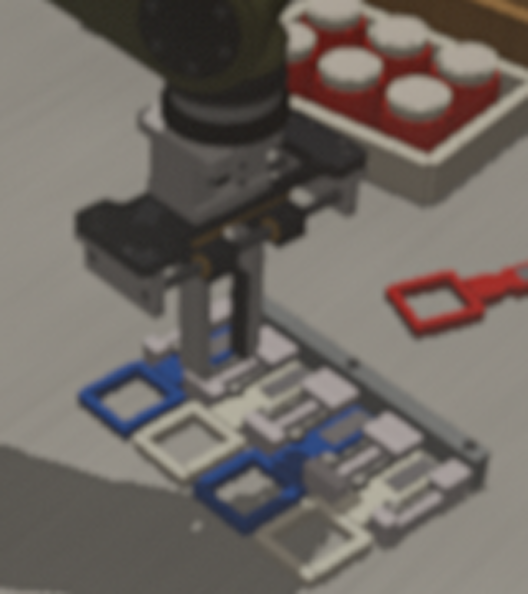

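Emit:
drive_tool:
  steps:
    - {"jaw": 174,"tx": -0.005,"ty": 0.009,"tz": 0.03,"roll": 0}
    - {"jaw": 174,"tx": -0.005,"ty": 0.009,"tz": 0.08,"roll": 0}
    - {"jaw": 174,"tx": -0.005,"ty": 0.009,"tz": 0.08,"roll": 0}

```text
time: 2.02
eef_pos: [0.5181, 0.2087, 0.04]
orientation: [-0.001, 0.762, 0.648, -0.003]
ft_force: [-0.7, 0.4, 0.1]
gripper_width: 0.321
```

```bash
python3 - <<'E'
from h import *
s=state();print(s["eef_pos"],yaw(s),s["gripper_width"]); print(rel(.5203,.2081,.005,80.7))
d=get_image("scene");crop(d,300,120,420,240,5,"pics/s2.png")
d=get_image("top");crop(d,190,205,310,335,4,"pics/t2.png")
E
```

```text
[0.51814202 0.20866535 0.04004989] 80.77961640910682 0.32085479540397344
[np.float64(-0.0002), np.float64(0.0022), np.float64(0.035), np.float64(0.1)]
```

View pics/s2.png

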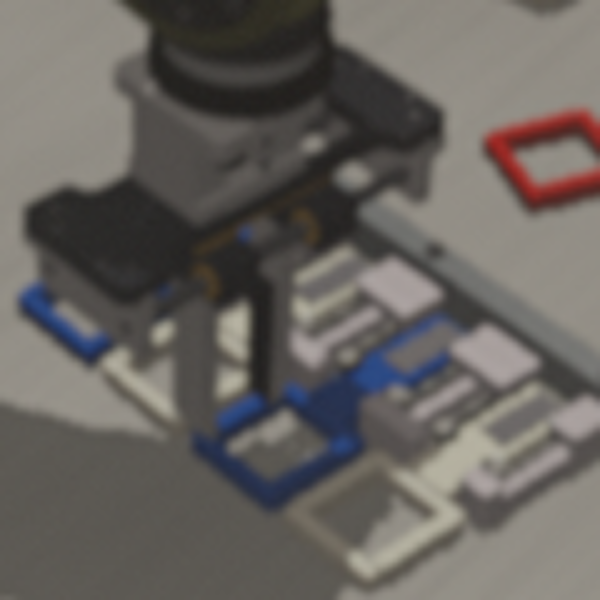

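View pics/t2.png

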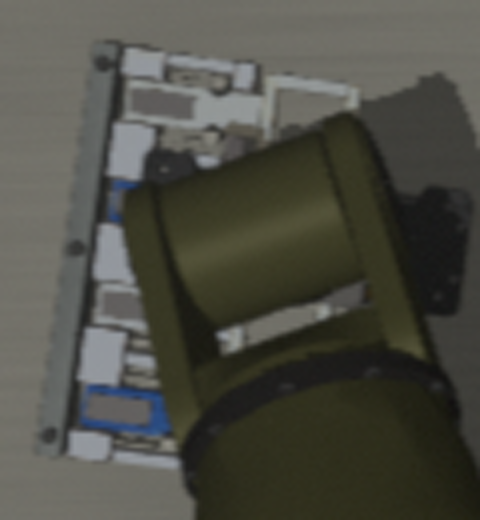

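Emit:
drive_tool:
  steps:
    - {"jaw": 174,"tx": 0,"ty": 0.002,"tz": 0.018,"roll": 0}
    - {"jaw": 174,"tx": 0,"ty": 0.002,"tz": 0.035,"roll": 0}
    - {"jaw": 174,"tx": 0,"ty": 0.002,"tz": 0.035,"roll": 0}

```text
time: 2.5
eef_pos: [0.5217, 0.2076, 0.0058]
orientation: [-0.0, 0.762, 0.647, -0.001]
ft_force: [0.7, 0.2, 0.1]
gripper_width: 0.319
```

Emit:
drive_tool:
  steps:
    - {"jaw": 255,"tx": 0,"ty": 0,"tz": 0,"roll": 0}
    - {"jaw": 255,"tx": 0,"ty": 0,"tz": 0,"roll": 0}
    - {"jaw": 255,"tx": 0,"ty": 0,"tz": 0,"roll": 0}
    - {"jaw": 255,"tx": 0,"ty": 0,"tz": 0,"roll": 0}

```text
time: 3.0
eef_pos: [0.5227, 0.2079, 0.0077]
orientation: [0.0, 0.762, 0.647, 0.0]
ft_force: [-0.2, -0.9, 2.7]
gripper_width: 0.07
```

```bash
python3 - <<'E'
from h import *
s=state();print(s["eef_pos"],yaw(s),s["gripper_width"]*94,s["ft_force"])
p=s["eef_pos"]
d=get_image("scene");crop(d,300,120,420,240,5,"pics/s3.png")
E
```

```text
[0.52272486 0.20791512 0.00765561] 80.68601713424746 6.619755953240058 [-0.16633015 -0.90062858  2.74092441]
```

View pics/s3.png

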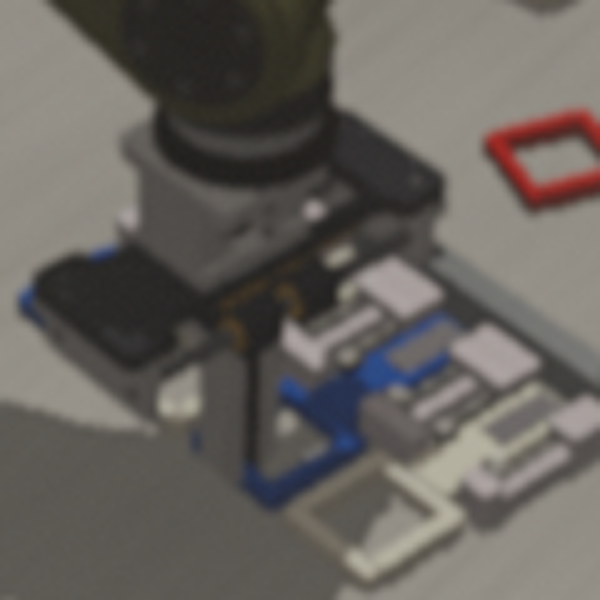

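Emit:
drive_tool:
  steps:
    - {"jaw": 255,"tx": -0.006,"ty": 0,"tz": 0,"roll": 0}
    - {"jaw": 255,"tx": -0.012,"ty": 0,"tz": 0,"roll": 0}
    - {"jaw": 255,"tx": -0.018,"ty": 0,"tz": 0,"roll": 0}
    - {"jaw": 255,"tx": -0.025,"ty": 0,"tz": 0,"roll": 0}

```text
time: 3.55
eef_pos: [0.5188, 0.1837, 0.0077]
orientation: [-0.0, 0.762, 0.647, 0.001]
ft_force: [1.5, 5.8, 3.2]
gripper_width: 0.076
```

```bash
python3 - <<'E'
from h import *
s=state();print(s["eef_pos"],yaw(s),s["gripper_width"]*94,s["ft_force"])
d=get_image("scene");crop(d,300,120,420,240,5,"pics/s4.png")
d=get_image("top");crop(d,190,205,310,335,4,"pics/t4.png")
E
```

```text
[0.5188377  0.18366995 0.00765246] 80.69015040808934 7.1767666961351 [1.50045689 5.81154726 3.22158882]
```

View pics/s4.png

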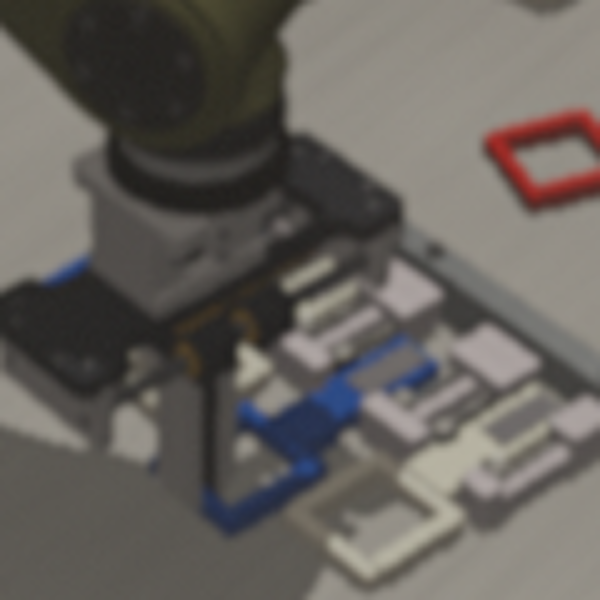

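View pics/t4.png

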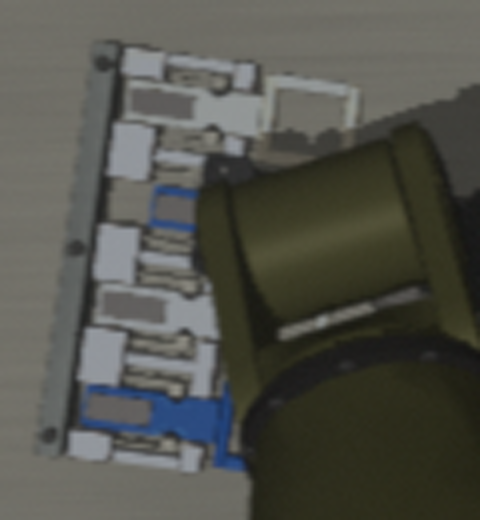

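Emit:
drive_tool:
  steps:
    - {"jaw": 255,"tx": -0.012,"ty": 0,"tz": 0,"roll": 0}
    - {"jaw": 255,"tx": -0.025,"ty": 0,"tz": 0,"roll": 0}
    - {"jaw": 255,"tx": -0.038,"ty": 0,"tz": 0,"roll": 0}
    - {"jaw": 255,"tx": -0.052,"ty": 0,"tz": 0,"roll": 0}
    - {"jaw": 255,"tx": -0.066,"ty": 0,"tz": 0,"roll": 0}
    - {"jaw": 255,"tx": -0.078,"ty": 0,"tz": 0,"roll": 0}

```text
time: 4.4
eef_pos: [0.5061, 0.106, 0.0076]
orientation: [0.0, 0.762, 0.647, 0.001]
ft_force: [1.0, 4.2, 5.3]
gripper_width: 0.076
```

```bash
python3 - <<'E'
from h import *
s=state();p=s["eef_pos"];print(s["eef_pos"],yaw(s),s["gripper_width"]*94,s["ft_force"])
d=get_image("scene");crop(d,230,100,430,260,4,"pics/s5.png")
for w in[(.490,.08,81),(.474,-.03,85),(.467,-.20,88),(.467,-.338,88)]: print(rel(*w[:2],p[2],w[2]))
E
```

```text
[0.50612468 0.10604102 0.00764553] 80.68623741627447 7.154307249802162 [0.97434353 4.16804041 5.25807602]
[np.float64(-0.0273), np.float64(-0.0117), np.float64(-0.0), np.float64(-0.3)]
[np.float64(-0.1384), np.float64(-0.0096), np.float64(-0.0), np.float64(-4.3)]
[np.float64(-0.3073), np.float64(0.0111), np.float64(-0.0), np.float64(-7.3)]
[np.float64(-0.4434), np.float64(0.0335), np.float64(-0.0), np.float64(-7.3)]
```

View pics/s5.png

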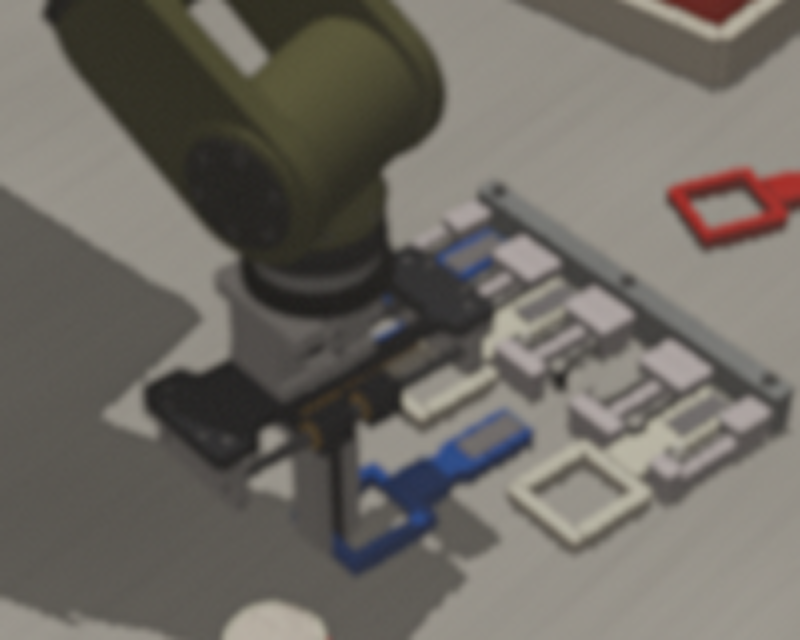

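Emit:
drive_tool:
  steps:
    - {"jaw": 255,"tx": -0.027,"ty": -0.01,"tz": 0,"roll": 0}
    - {"jaw": 255,"tx": -0.054,"ty": -0.012,"tz": 0,"roll": -1}
    - {"jaw": 255,"tx": -0.082,"ty": -0.013,"tz": 0,"roll": -2}
    - {"jaw": 255,"tx": -0.11,"ty": -0.012,"tz": 0,"roll": -3}
    - {"jaw": 255,"tx": -0.138,"ty": -0.01,"tz": 0,"roll": -4}
    - {"jaw": 255,"tx": -0.166,"ty": -0.006,"tz": 0,"roll": -5}
    - {"jaw": 255,"tx": -0.194,"ty": -0.003,"tz": 0,"roll": -6}
    - {"jaw": 255,"tx": -0.222,"ty": 0,"tz": 0,"roll": -7}

```text
time: 5.45
eef_pos: [0.47, -0.1135, 0.0076]
orientation: [0.0, 0.721, 0.693, 0.0]
ft_force: [0.1, 5.6, 7.2]
gripper_width: 0.074
```

```bash
python3 - <<'E'
from h import *
s=state();p=s["eef_pos"];print(s["eef_pos"],yaw(s),s["gripper_width"]*94,s["ft_force"])
d=get_image("scene");crop(d,80,140,350,400,2.3,"pics/s6.png")
for w in[(.467,-.20,88),(.467,-.325,88),(.552,-.343,88.2)]: print(rel(*w[:2],p[2],w[2]))
E
```

```text
[ 0.47000003 -0.11346416  0.00762643] 87.72037946948964 6.996219699012766 [0.0941019  5.56720778 7.18565577]
[np.float64(-0.084), np.float64(0.0005), np.float64(-0.0), np.float64(-0.3)]
[np.float64(-0.2089), np.float64(0.0055), np.float64(-0.0), np.float64(-0.3)]
[np.float64(-0.2235), np.float64(0.0911), np.float64(-0.0), np.float64(-0.5)]
```

View pics/s6.png

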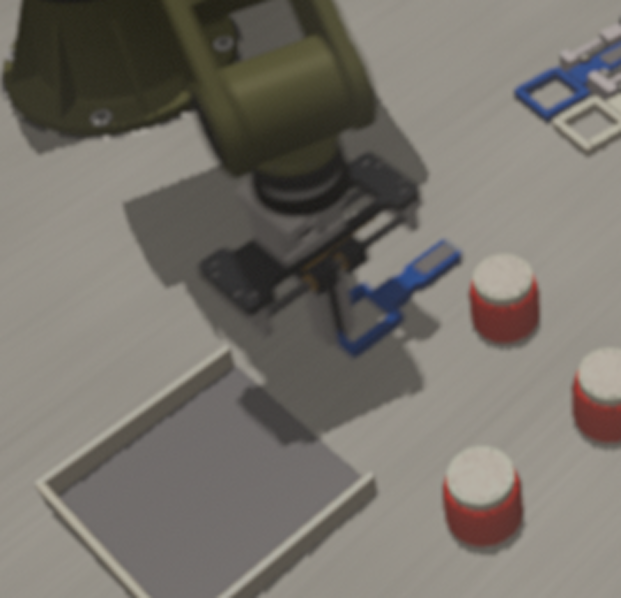

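Emit:
drive_tool:
  steps:
    - {"jaw": 255,"tx": -0.028,"ty": 0,"tz": 0,"roll": 0}
    - {"jaw": 255,"tx": -0.056,"ty": 0,"tz": 0,"roll": 0}
    - {"jaw": 255,"tx": -0.084,"ty": 0,"tz": 0,"roll": 0}
    - {"jaw": 255,"tx": -0.112,"ty": 0.001,"tz": 0,"roll": 0}
    - {"jaw": 255,"tx": -0.14,"ty": 0.002,"tz": 0,"roll": 0}
    - {"jaw": 255,"tx": -0.168,"ty": 0.004,"tz": 0,"roll": 0}
    - {"jaw": 255,"tx": -0.196,"ty": 0.005,"tz": 0,"roll": 0}
    - {"jaw": 255,"tx": -0.216,"ty": 0.006,"tz": 0,"roll": 0}

```text
time: 6.5
eef_pos: [0.4671, -0.3294, 0.0076]
orientation: [-0.0, 0.721, 0.693, 0.0]
ft_force: [-0.3, 8.4, 10.4]
gripper_width: 0.075
```

Emit:
drive_tool:
  steps:
    - {"jaw": 255,"tx": -0.002,"ty": 0.018,"tz": 0,"roll": 0}
    - {"jaw": 255,"tx": -0.004,"ty": 0.036,"tz": 0,"roll": 0}
    - {"jaw": 255,"tx": -0.005,"ty": 0.054,"tz": 0,"roll": 0}
    - {"jaw": 255,"tx": -0.006,"ty": 0.07,"tz": 0,"roll": 0}
    - {"jaw": 255,"tx": -0.006,"ty": 0.084,"tz": 0,"roll": 0}
    - {"jaw": 255,"tx": -0.006,"ty": 0.084,"tz": 0,"roll": 0}

```text
time: 7.25
eef_pos: [0.5519, -0.3386, 0.0077]
orientation: [0.001, 0.721, 0.693, 0.0]
ft_force: [3.0, -0.0, 4.9]
gripper_width: 0.073
```

```bash
python3 - <<'E'
from h import *
s=state();p=s["eef_pos"];print(s["eef_pos"],yaw(s),s["gripper_width"]*94,s["ft_force"])
d=get_image("scene");crop(d,70,200,310,430,2.6,"pics/s7.png")
d=get_image("top");crop(d,380,200,530,320,4,"pics/t7.png")
E
```

```text
[ 0.55187914 -0.33860876  0.00765961] 87.71709513706476 6.904979015081162 [ 2.96680021 -0.01324762  4.93590937]
```

View pics/s7.png

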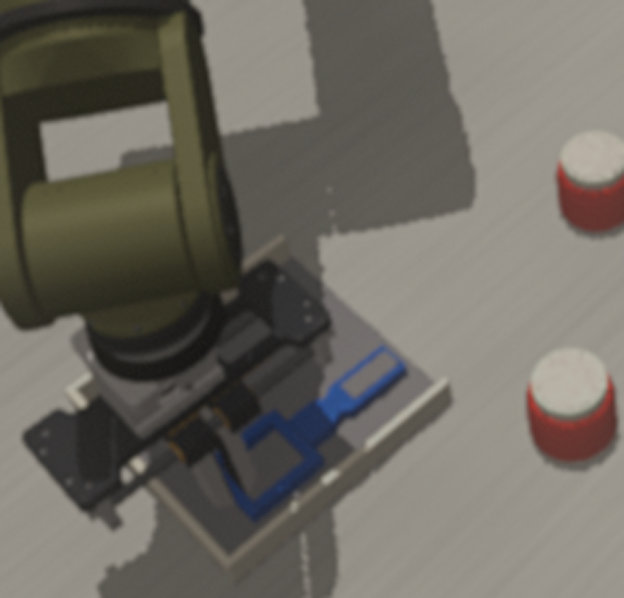

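View pics/t7.png

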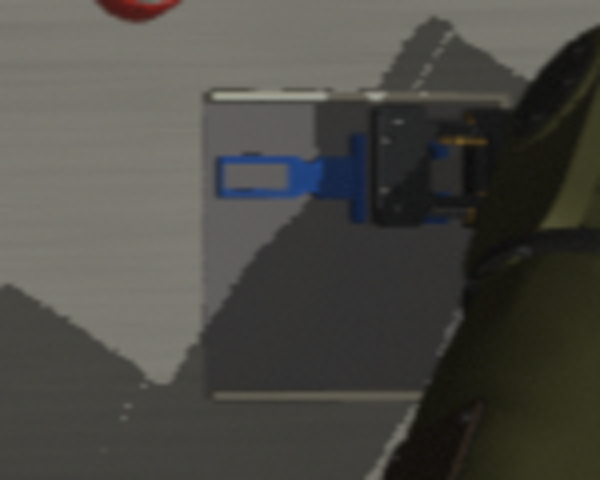

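Emit:
drive_tool:
  steps:
    - {"jaw": 255,"tx": -0.003,"ty": 0,"tz": 0,"roll": 0}
    - {"jaw": 255,"tx": -0.003,"ty": 0,"tz": 0,"roll": 0}
    - {"jaw": 215,"tx": -0.003,"ty": 0,"tz": 0,"roll": 0}
    - {"jaw": 215,"tx": -0.003,"ty": 0,"tz": 0,"roll": 0}
    - {"jaw": 215,"tx": -0.003,"ty": 0,"tz": 0,"roll": 0}

```text
time: 7.98
eef_pos: [0.5504, -0.3413, 0.0069]
orientation: [-0.0, 0.721, 0.693, -0.0]
ft_force: [0.1, 0.7, 0.2]
gripper_width: 0.16
```

```bash
python3 - <<'E'
from h import *
s=state();p=s["eef_pos"];print(s["eef_pos"],yaw(s),s["gripper_width"]*94,s["ft_force"])
E
```

```text
[ 0.55043477 -0.34126244  0.00687404] 87.6844116497185 15.039083093669806 [0.05337603 0.71617305 0.24196639]
```

Emit:
drive_tool:
  steps:
    - {"jaw": 215,"tx": 0,"ty": 0,"tz": -0.01,"roll": 0}
    - {"jaw": 215,"tx": 0,"ty": 0,"tz": -0.03,"roll": 0}
    - {"jaw": 215,"tx": 0,"ty": 0,"tz": -0.08,"roll": 0}
    - {"jaw": 215,"tx": 0,"ty": 0,"tz": -0.12,"roll": 0}

```text
time: 8.48
eef_pos: [0.551, -0.3415, 0.1309]
orientation: [0.001, 0.721, 0.693, 0.0]
ft_force: [-0.2, -0.5, -0.3]
gripper_width: 0.156
```

```bash
python3 - <<'E'
from h import *
s=state();p=s["eef_pos"];print(s["eef_pos"],yaw(s),s["gripper_width"]*94,s["ft_force"])
d=get_image("scene");crop(d,70,200,310,430,2.6,"pics/s8.png")
d=get_image("top");crop(d,380,200,530,320,4,"pics/t8.png")
print(blades(d))
print(rel(.3943,.2288,.11,80.7)); print(rel(.42,-.1,.12,84))
E
```

```text
[ 0.55102644 -0.3414815   0.13086555] 87.68796824854834 14.699248518269725 [-0.18581974 -0.53224172 -0.33504341]
[(((399.4231262207031, 254.688232421875), (47.2019157409668, 41.773284912109375), 80.11686706542969), ((406.0262756347656, 296.8136291503906), (144.43626403808594, 56.017845153808594), 80.81049346923828), array([256.235581  , 311.40903308])), (((550.83056640625, -314.0550231933594), (44.902347564697266, 41.689266204833984), 88.35968017578125), ((552.4625854492188, -272.3510437011719), (144.6162872314453, 56.012454986572266), 88.35678100585938), array([480.32204861, 244.49262153]))]
[np.float64(0.5645), np.float64(-0.1811), np.float64(0.0241), np.float64(7.0)]
[np.float64(0.237), np.float64(-0.1421), np.float64(0.0141), np.float64(3.7)]
```

View pics/s8.png

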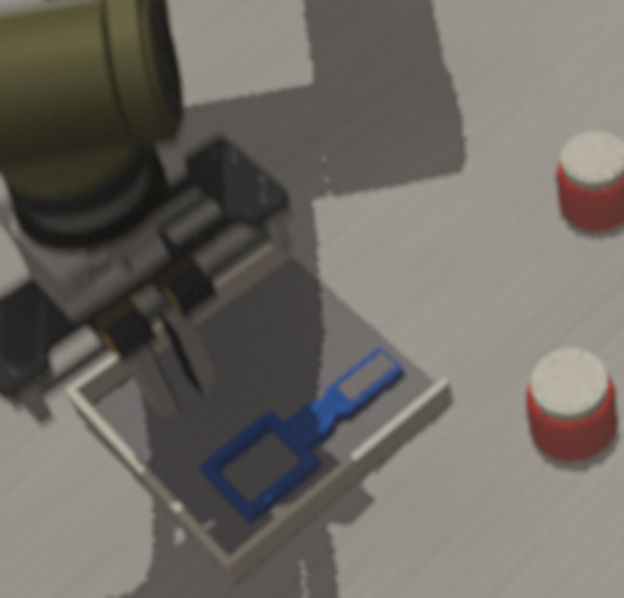

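View pics/t8.png

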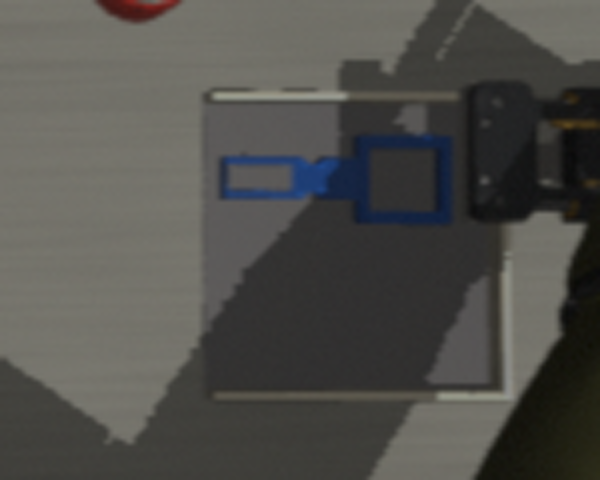

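Emit:
drive_tool:
  steps:
    - {"jaw": 174,"tx": 0.05,"ty": -0.016,"tz": 0,"roll": 1}
    - {"jaw": 174,"tx": 0.11,"ty": -0.035,"tz": 0.01,"roll": 2}
    - {"jaw": 174,"tx": 0.17,"ty": -0.055,"tz": 0.01,"roll": 3}
    - {"jaw": 174,"tx": 0.23,"ty": -0.074,"tz": 0.01,"roll": 4}
    - {"jaw": 174,"tx": 0.29,"ty": -0.093,"tz": 0.01,"roll": 5}
    - {"jaw": 174,"tx": 0.35,"ty": -0.112,"tz": 0.01,"roll": 6}
    - {"jaw": 174,"tx": 0.41,"ty": -0.131,"tz": 0.01,"roll": 7}
    - {"jaw": 174,"tx": 0.47,"ty": -0.15,"tz": 0.01,"roll": 7}

```text
time: 9.57
eef_pos: [0.4202, 0.1322, 0.1181]
orientation: [0.0, 0.762, 0.647, 0.001]
ft_force: [0.3, -0.6, -0.8]
gripper_width: 0.318
```

```bash
python3 - <<'E'
from h import *
s=state();p=s["eef_pos"];print(s["eef_pos"],yaw(s),s["gripper_width"]*94,s["ft_force"])
print(rel(.3943,.2288,.10,80.7))
E
```

```text
[0.42021871 0.13215677 0.11808782] 80.65771543104111 29.893898265669534 [ 0.3470987  -0.58475477 -0.75785955]
[np.float64(0.0912), np.float64(-0.0413), np.float64(0.0181), np.float64(-0.0)]
```

Emit:
drive_tool:
  steps:
    - {"jaw": 174,"tx": 0.045,"ty": -0.02,"tz": 0.018,"roll": 0}
    - {"jaw": 174,"tx": 0.091,"ty": -0.041,"tz": 0.018,"roll": 0}
    - {"jaw": 174,"tx": 0.091,"ty": -0.041,"tz": 0.078,"roll": 0}
    - {"jaw": 174,"tx": 0.091,"ty": -0.041,"tz": 0.078,"roll": 0}
    - {"jaw": 174,"tx": 0.091,"ty": -0.041,"tz": 0.078,"roll": 0}

```text
time: 10.2
eef_pos: [0.3961, 0.2267, 0.0411]
orientation: [0.0, 0.762, 0.647, 0.001]
ft_force: [0.6, 0.2, 0.1]
gripper_width: 0.321
```

```bash
python3 - <<'E'
from h import *
s=state();p=s["eef_pos"];print(s["eef_pos"],yaw(s),s["gripper_width"]*94,s["ft_force"])
print(rel(.395,.2288,.006,80.7))
d=get_image("scene");crop(d,270,100,430,220,4,"pics/s9.png")
E
```

```text
[0.39608014 0.22674972 0.04107817] 80.64382065779358 30.192489960402145 [0.61288939 0.15621061 0.11818041]
[np.float64(0.0018), np.float64(-0.0014), np.float64(0.0351), np.float64(-0.1)]
```

View pics/s9.png

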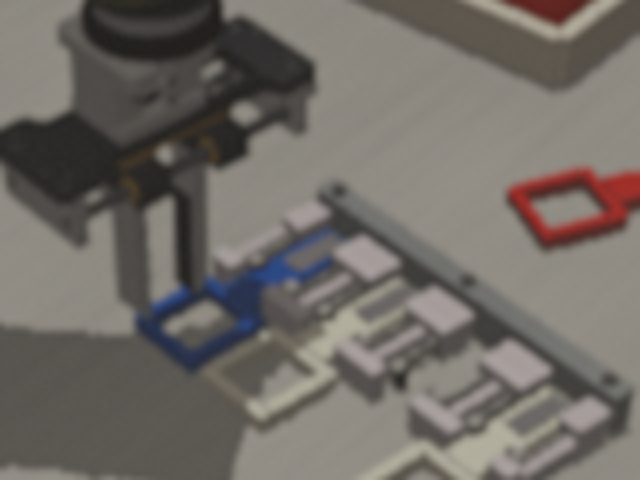

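Fingers straddle the second loop's front wall. Descend and grip.

Emit:
drive_tool:
  steps:
    - {"jaw": 174,"tx": 0.002,"ty": -0.001,"tz": 0.018,"roll": 0}
    - {"jaw": 174,"tx": 0.002,"ty": -0.001,"tz": 0.034,"roll": 0}
    - {"jaw": 174,"tx": 0.002,"ty": -0.001,"tz": 0.034,"roll": 0}
    - {"jaw": 255,"tx": 0.002,"ty": -0.001,"tz": 0.034,"roll": 0}
    - {"jaw": 255,"tx": 0.002,"ty": -0.001,"tz": 0.034,"roll": 0}
    - {"jaw": 255,"tx": 0.002,"ty": -0.001,"tz": 0.034,"roll": 0}
    - {"jaw": 255,"tx": 0.002,"ty": -0.001,"tz": 0.034,"roll": 0}

```text
time: 11.12
eef_pos: [0.3948, 0.229, 0.0057]
orientation: [0.0, 0.762, 0.647, 0.0]
ft_force: [-0.9, -2.8, 6.8]
gripper_width: 0.077
```

Emit:
drive_tool:
  steps:
    - {"jaw": 255,"tx": -0.006,"ty": 0,"tz": 0,"roll": 0}
    - {"jaw": 255,"tx": -0.012,"ty": 0,"tz": 0,"roll": 0}
    - {"jaw": 255,"tx": -0.018,"ty": 0,"tz": 0,"roll": 0}
    - {"jaw": 255,"tx": -0.025,"ty": 0,"tz": 0,"roll": 0}

```text
time: 11.62
eef_pos: [0.391, 0.2047, 0.0057]
orientation: [-0.0, 0.762, 0.647, 0.001]
ft_force: [1.1, 6.9, 2.7]
gripper_width: 0.077
```

```bash
python3 - <<'E'
from h import *
s=state();p=s["eef_pos"];print(s["eef_pos"],yaw(s),s["gripper_width"]*94,s["ft_force"])
d=get_image("scene");crop(d,270,100,430,220,4,"pics/s10.png")
E
```

```text
[0.39103897 0.204695   0.00567803] 80.68282083594575 7.2332957252283885 [1.11339746 6.94582201 2.65412421]
```

View pics/s10.png

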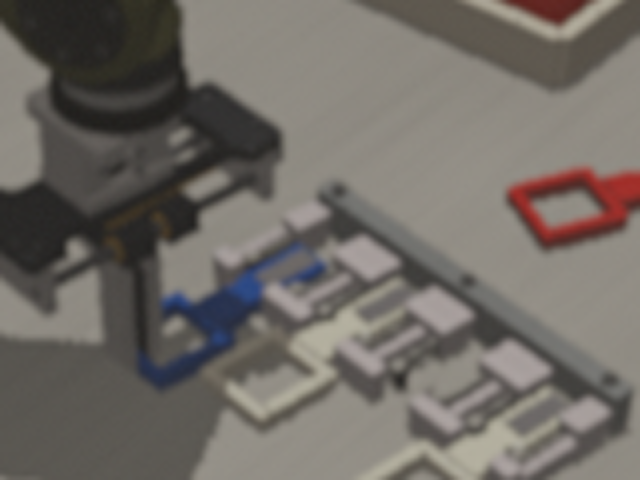

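Emit:
drive_tool:
  steps:
    - {"jaw": 255,"tx": -0.012,"ty": 0,"tz": 0,"roll": 0}
    - {"jaw": 255,"tx": -0.025,"ty": 0,"tz": 0,"roll": 0}
    - {"jaw": 255,"tx": -0.038,"ty": 0,"tz": 0,"roll": 0}
    - {"jaw": 255,"tx": -0.052,"ty": 0,"tz": 0,"roll": 0}
    - {"jaw": 255,"tx": -0.066,"ty": 0,"tz": 0,"roll": 0}
    - {"jaw": 255,"tx": -0.08,"ty": 0,"tz": 0,"roll": 0}

```text
time: 12.42
eef_pos: [0.378, 0.1252, 0.0056]
orientation: [0.0, 0.762, 0.647, 0.001]
ft_force: [0.7, 4.2, 5.2]
gripper_width: 0.077
```

```bash
python3 - <<'E'
from h import *
s=state();p=s["eef_pos"];print(s["eef_pos"],yaw(s),s["gripper_width"]*94,s["ft_force"])
d=get_image("scene");crop(d,230,80,430,230,4,"pics/s11.png")
for w in[(.42,.02,84),(.465,-.1,88),(.466,-.2,88.2),(.466,-.341,88.2)]: print(rel(*w[:2],p[2],w[2]))
E
```

```text
[0.37797942 0.12520039 0.00563782] 80.68339357562812 7.266179932494286 [0.70931785 4.16774969 5.16865934]
[np.float64(-0.096), np.float64(0.0586), np.float64(0.0), np.float64(-3.3)]
[np.float64(-0.2071), np.float64(0.1224), np.float64(0.0), np.float64(-7.3)]
[np.float64(-0.3056), np.float64(0.1396), np.float64(0.0), np.float64(-7.5)]
[np.float64(-0.4448), np.float64(0.1625), np.float64(0.0), np.float64(-7.5)]
```

View pics/s11.png

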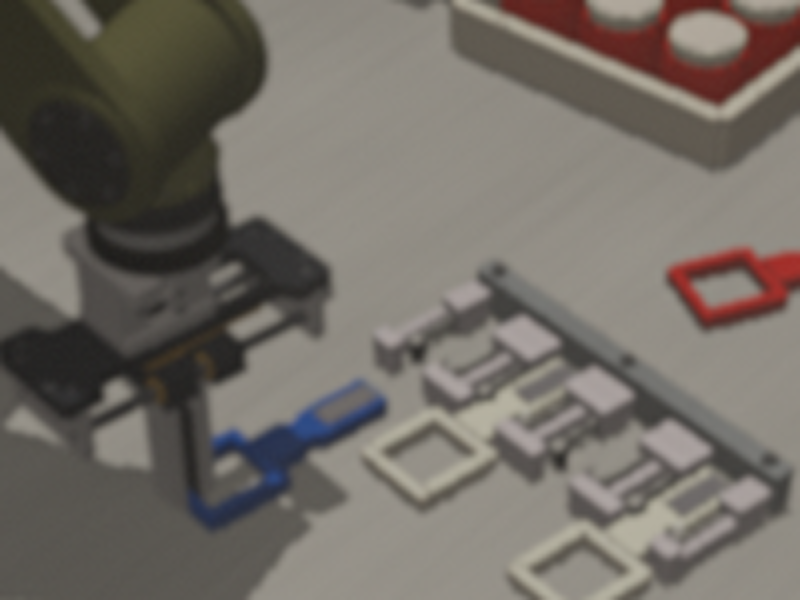

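Emit:
drive_tool:
  steps:
    - {"jaw": 255,"tx": -0.022,"ty": 0.002,"tz": 0,"roll": 0}
    - {"jaw": 255,"tx": -0.048,"ty": 0.012,"tz": 0,"roll": -1}
    - {"jaw": 255,"tx": -0.074,"ty": 0.03,"tz": 0,"roll": -2}
    - {"jaw": 255,"tx": -0.1,"ty": 0.05,"tz": 0,"roll": -3}
    - {"jaw": 255,"tx": -0.126,"ty": 0.07,"tz": 0,"roll": -4}
    - {"jaw": 255,"tx": -0.153,"ty": 0.09,"tz": 0,"roll": -5}
    - {"jaw": 255,"tx": -0.18,"ty": 0.108,"tz": 0,"roll": -6}
    - {"jaw": 255,"tx": -0.207,"ty": 0.122,"tz": 0,"roll": -7.5}

```text
time: 13.48
eef_pos: [0.4649, -0.0993, 0.0057]
orientation: [-0.0, 0.718, 0.696, 0.0]
ft_force: [-0.1, 8.2, 9.9]
gripper_width: 0.08
```

```bash
python3 - <<'E'
from h import *
s=state();p=s["eef_pos"];print(s["eef_pos"],yaw(s),s["gripper_width"]*94,s["ft_force"])
d=get_image("scene");crop(d,70,140,350,400,2.3,"pics/s12.png")
for w in[(.466,-.2,88.2),(.466,-.341,88.2)]: print(rel(*w[:2],p[2],w[2]))
E
```

```text
[ 0.46491991 -0.09925889  0.00565184] 88.21966903076616 7.513512050488916 [-0.05713256  8.20546836  9.88845285]
[np.float64(-0.0979), np.float64(0.0031), np.float64(0.0001), np.float64(0.1)]
[np.float64(-0.2389), np.float64(0.0074), np.float64(0.0001), np.float64(0.1)]
```

View pics/s12.png

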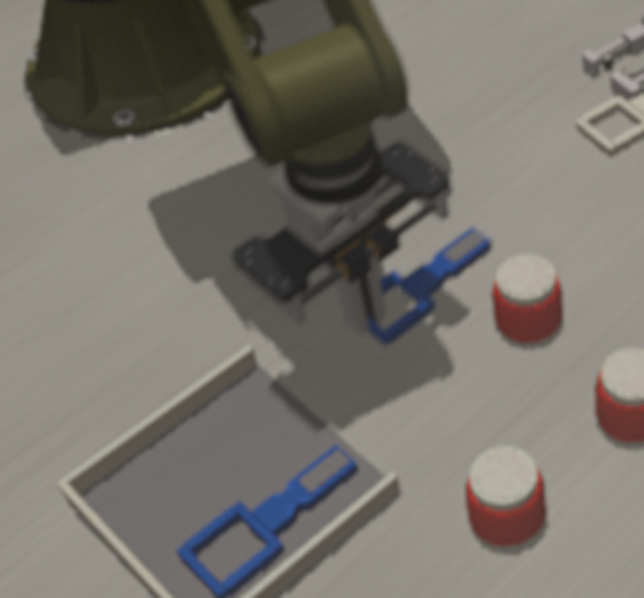

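Emit:
drive_tool:
  steps:
    - {"jaw": 255,"tx": -0.03,"ty": 0.0,"tz": 0,"roll": 0}
    - {"jaw": 255,"tx": -0.06,"ty": 0.001,"tz": 0,"roll": 0}
    - {"jaw": 255,"tx": -0.09,"ty": 0.002,"tz": 0,"roll": 0}
    - {"jaw": 255,"tx": -0.12,"ty": 0.003,"tz": 0,"roll": 0}
    - {"jaw": 255,"tx": -0.15,"ty": 0.004,"tz": 0,"roll": 0}
    - {"jaw": 255,"tx": -0.18,"ty": 0.004,"tz": 0,"roll": 0}
    - {"jaw": 255,"tx": -0.21,"ty": 0.004,"tz": 0,"roll": 0}
    - {"jaw": 255,"tx": -0.23,"ty": 0.004,"tz": 0,"roll": 0}

```text
time: 14.52
eef_pos: [0.4612, -0.329, 0.0057]
orientation: [-0.0, 0.718, 0.696, 0.0]
ft_force: [0.8, 8.1, 11.4]
gripper_width: 0.081
```

Emit:
drive_tool:
  steps:
    - {"jaw": 255,"tx": -0.009,"ty": 0,"tz": 0,"roll": 0}
    - {"jaw": 255,"tx": -0.009,"ty": 0,"tz": 0,"roll": 0}

```text
time: 14.78
eef_pos: [0.4609, -0.3385, 0.0057]
orientation: [0.001, 0.718, 0.696, -0.0]
ft_force: [-1.5, -4.1, 5.2]
gripper_width: 0.081
```

```bash
python3 - <<'E'
from h import *
s=state();p=s["eef_pos"];print(s["eef_pos"],yaw(s),s["gripper_width"]*94,s["ft_force"])
d=get_image("scene");crop(d,70,200,310,430,2.6,"pics/s13.png")
d=get_image("top");crop(d,380,200,530,320,4,"pics/t13.png")
E
```

```text
[ 0.46088759 -0.33847443  0.00571035] 88.15006714108937 7.591700231104043 [-1.45639822 -4.05279113  5.20293854]
```

View pics/s13.png

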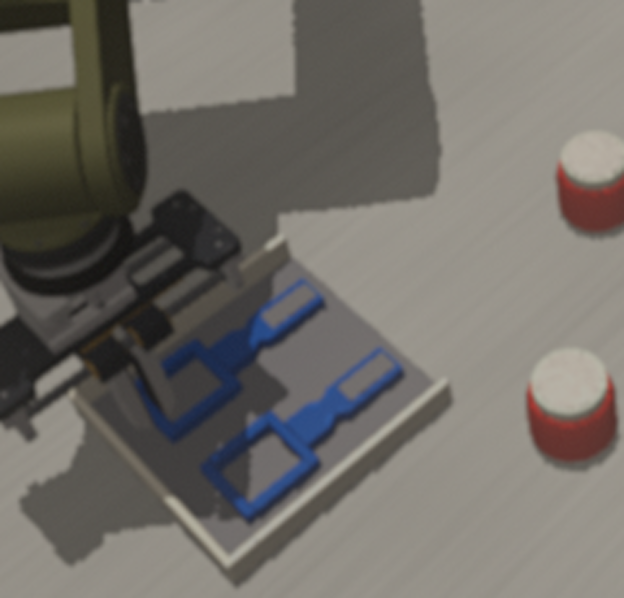

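View pics/t13.png

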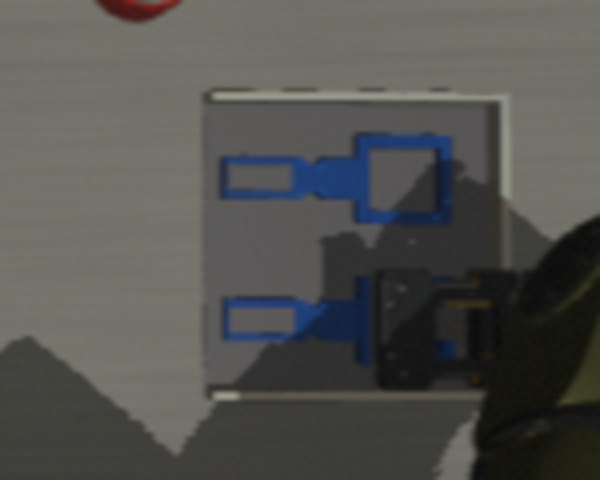

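Emit:
drive_tool:
  steps:
    - {"jaw": 215,"tx": 0,"ty": 0,"tz": 0,"roll": 0}
    - {"jaw": 215,"tx": 0,"ty": 0,"tz": 0,"roll": 0}
    - {"jaw": 215,"tx": 0,"ty": 0,"tz": 0,"roll": 0}
    - {"jaw": 215,"tx": 0,"ty": 0,"tz": -0.01,"roll": 0}
    - {"jaw": 215,"tx": 0,"ty": 0,"tz": -0.03,"roll": 0}
    - {"jaw": 215,"tx": 0,"ty": 0,"tz": -0.08,"roll": 0}
    - {"jaw": 215,"tx": 0,"ty": 0,"tz": -0.13,"roll": 0}
    - {"jaw": 215,"tx": 0,"ty": 0,"tz": -0.15,"roll": 0}

```text
time: 15.88
eef_pos: [0.4615, -0.3382, 0.1591]
orientation: [0.002, 0.718, 0.696, 0.0]
ft_force: [-0.9, -0.3, -0.3]
gripper_width: 0.156
```

Emit:
drive_tool:
  steps:
    - {"jaw": 215,"tx": 0.05,"ty": -0.05,"tz": -0.03,"roll": 0}
    - {"jaw": 215,"tx": 0.1,"ty": -0.06,"tz": -0.03,"roll": 0}
    - {"jaw": 215,"tx": 0.15,"ty": -0.06,"tz": -0.03,"roll": 0}
    - {"jaw": 215,"tx": 0.2,"ty": -0.06,"tz": -0.03,"roll": 0}
    - {"jaw": 215,"tx": 0.25,"ty": -0.06,"tz": -0.03,"roll": 0}
    - {"jaw": 215,"tx": 0.25,"ty": -0.06,"tz": -0.03,"roll": 0}

```text
time: 16.62
eef_pos: [0.4088, -0.0836, 0.186]
orientation: [0.0, 0.717, 0.697, 0.0]
ft_force: [0.4, -0.4, -0.2]
gripper_width: 0.154
```

```bash
python3 - <<'E'
from h import *
s=state();p=s["eef_pos"];print(s["time"],s["eef_pos"],yaw(s),s["ft_force"])
d=get_image("top");cv2.imwrite("pics/t14.png",d["color"][:,:,::-1])
C=np.array([.511,-.278]);a=np.radians(-91.8);ex=np.array([np.cos(a),np.sin(a)]);ey=np.array([-ex[1],ex[0]])
for r,h,_ in blades(d):
    q=cv2.boxPoints(h)/1000-C; print(r[0],h[2],np.c_[q@ex,q@ey].round(3).tolist())
d=get_image("scene");cv2.imwrite("pics/s14.png",d["color"][:,:,::-1])
E
```

```text
16.625 [ 0.40878259 -0.08363417  0.18603489] 88.4032921981212 [ 0.41865029 -0.40423001 -0.24139241]
(462.49505615234375, -311.5849914550781) 88.34454345703125 [[0.066, -0.075], [0.065, -0.019], [-0.079, -0.02], [-0.079, -0.076]]
(550.8720092773438, -314.1331787109375) 88.35684967041016 [[0.065, 0.013], [0.065, 0.069], [-0.079, 0.069], [-0.079, 0.013]]
```

View pics/t14.png

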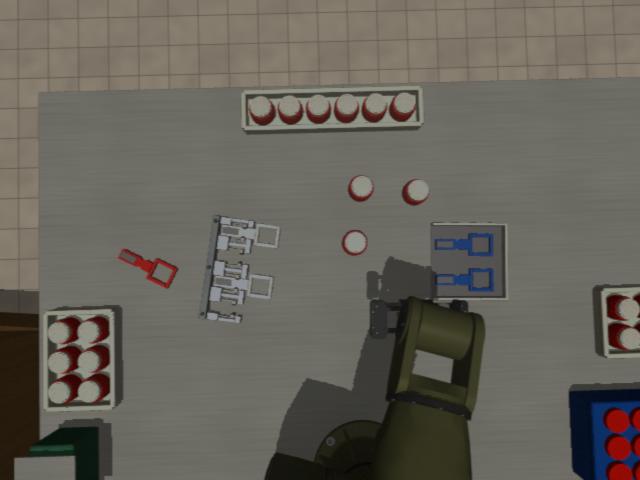

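View pics/s14.png

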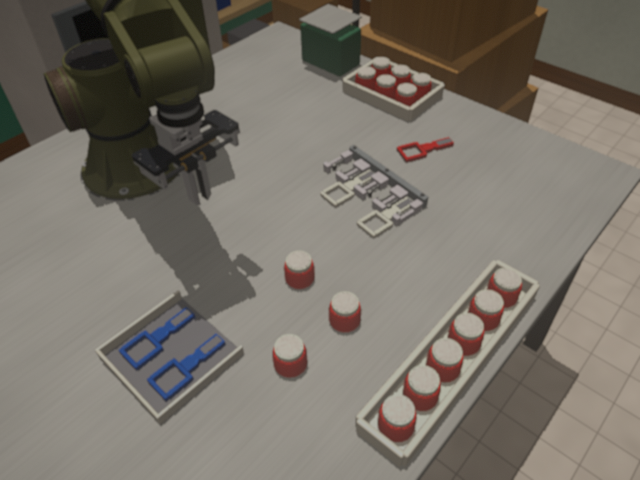

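Both blades are inside the tray. In the top picture the white blades (267,236 and 261,287) and the jars (361,187; 417,190; 355,242) are where they started.

```bash
python3 -c "
from rig import hand_in
print(hand_in())"
```

```text
the job is handed in; nothing more can be done
None
```

Both blue blades are out of the strip and lying wholly inside the rinse tray, and I handed the job in at about 16.6 s of the 61 s limit. I gripped each blade by the front wall of its loop and pulled it straight out of its clip. I then slid it along the bench into the tray, finishing the first before starting the second.

**Blades in the tray:** the final top view puts both blades between x −79 and +66 mm, with y +13 to +69 for the first and −76 to −19 for the second. The inside limits are ±90 mm, so the smallest margin is about 11 mm, at the open side.

**Bystanders:** the white blades are still in their clips, and the three jars and the red look-alike have not visibly moved. I judged this by comparing the pictures by eye. The gripper was clear of everything.

**Kept flat:** the tool height held steady during each slide, and the bench pushed up on it with roughly 3 to 11 N. While the fingers closed on the first blade, the measured height rose about 2 mm above the commanded height. The upward force was only about 3 N then, and I saw no lift in the pictures.

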